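Show the spare key in the lever-lid box

TASK

Two lever-lid boxes stand on the radiator cover: press the lever of the bigger one down with your fingertips until its lid stands fully open, and keep it open for two seconds so that I can see whether the spare key is inside. Then ease the lever back up slowly so that the lid comes down gently all the way and shuts without slamming, and move clear. Work the lid by pressing the lever only (do not touch the lid itself or grip the lever), leave the smaller box shut and do not disturb anything else standing there.

Things in the scene. Friction and masses are not known exactly. Their poses are not given: they have to be found in the camera images.
- big: the bigger lever-lid box, 140 deep (x) x 170 wide (y) x 125 high, cream painted steel with an aluminium lid, fixed to the top. Origin under its centre; its -x face is the front, from which the lever sticks out (roughly towards the robot), z up. A spare key lies inside.
- big_paddle (a point): centre of the upper face of the big box's lever paddle: a bare steel plate 36 (x) x 60 (y), 8 thick, with three rubber ribs, standing 150 in front of the box's centre (80 before its front face), 64 above the surface at rest. Its axes are the box's when the lever is up. Pressed fully, it goes 35 straight down (to about 28 above the surface) and meets a firm stop.
- big_lever (a joint): the big box's lever, rad: 0 up (at rest), 0.35 pressed fully down. Its pivot is 100 behind the paddle's centre. Linked inside the box to the lid: lid angle = 3.43 x lever angle, so 10 of paddle travel turns the lid about 0.34 rad.
- big_lid (a joint): the big box's lid, rad: 0 shut, 1.2 fully open, hinged along the top of the box's back (+x) edge. It is hardly damped: it falls shut and slams when the lever is let go, and its weight pushes the lever up against the finger (about 5 to 9 N at the paddle at the start of the press, less as it opens). Turning shut faster than 2.5 rad/s at any point counts as slamming.
- small: the smaller lever-lid box, 110 deep (x) x 110 wide (y) x 100 high, cream painted steel with an aluminium lid, fixed to the top. Origin under its centre; its -x face is the front, from which the lever sticks out (roughly towards the robot), z up. Same kind of lever and lid, to be left alone.
- small_paddle (a point): centre of the upper face of the small box's lever paddle: a bare steel plate 36 (x) x 60 (y), 8 thick, with three rubber ribs, standing 135 in front of the box's centre (80 before its front face), 64 above the surface at rest. Its axes are the box's when the lever is up. Pressed fully, it goes 35 straight down (to about 28 above the surface) and meets a firm stop.
- small_lever (a joint): the small box's lever, rad: 0 up (at rest), 0.35 pressed fully down. Its pivot is 100 behind the paddle's centre. Linked inside the box to the lid: lid angle = 3.43 x lever angle, so 10 of paddle travel turns the lid about 0.34 rad.
- small_lid (a joint): the small box's lid, rad: 0 shut, 1.2 fully open, hinged along the top of the box's back (+x) edge. It is hardly damped: it falls shut and slams when the lever is let go, and its weight pushes the lever up against the finger (about 4 N at the paddle at the start of the press, less as it opens). Turning shut faster than 2.5 rad/s at any point counts as slamming.
- big_paddle_mid (a point): the middle of the big box's paddle plate, 4 below the centre of its upper face
- bowl: hand-thrown blue-glazed ceramic key bowl, 120 across, 45 high; origin under its centre; loose, to be left where it is
- jar: small glass jar with cork-coloured plastic lid, 47 across, 55 high, standing 105 to the box's left (+y) side of the big box's lever; origin under its centre; loose, to be left where it is
- hoop: stainless steel keyring hoop, 52 across, 5 high, lying flat beside the small box's lever; origin under its centre; loose, to be left where it is
- bell: red plastic bike bell, 54 across with a clamp stub, 37 high; origin under its centre; loose, to be left where it is
- fob: black umbrella handle fob with a small crook, about 125 long, 18 high, lying flat; origin under its middle; loose, to be left where it is
- case: grey glasses case, 60 x 160 x 45 high; origin under its centre; loose, to be left where it is
- torch: small aluminium torch, about 115 long, 36 high, lying; origin under its middle; loose, to be left where it is

How it is judged:
On the way, in this order (a step that is already met when the one before it is completed fails the run):
1. the bigger box's lid is fully open and kept open (value of joint big_lid above 1.08 rad), for 1.5 s.
2. the lid is shut again (value of joint big_lid below 0.05 rad), for 0.2 s.
At the end, for the whole second after the job is handed in: The bigger box's lid was held within 0.12 rad of fully open for at least 1.5 s, and is now shut (within 0.05 rad) with its lever up; the smaller box is shut; no loose thing stands more than 20 mm from its start (value of joint each of big_lid, small_lid below 0.05 rad and value of joint big_lever below 0.02 rad and distance of each of bowl, jar, hoop, bell, fob, case, torch from where it was at the start of the episode below 0.02 m); the robot touches nothing.
It fails at once if the bigger box's lid falls: it turns shut faster than 2.5 rad/s (velocity of joint big_lid below -2.5 rad/s).
It fails at once if a lid is touched by the robot (contact force between any of the fingers, the arm and big_lid above 1 N or contact force between any of the fingers, the arm and small_lid above 1 N).
It fails at once if the lever is gripped (the grasp point is within 12 mm of the paddle's middle) (distance between the grasp point and big_paddle_mid below 0.012 m).
It fails at once if the smaller box is opened (value of joint small_lid above 0.15 rad).
It fails at once if a loose thing is pushed, lifted or carried more than 20 mm (distance of any of bowl, jar, hoop, bell, fob, case, torch from where it was at the start of the episode above 0.02 m).
It also fails if it takes over 48 s, if anything falls off the work surface, if the arm or the gripper's body presses on something with over 40 N, if the wrist force passes 120 N, or if a joint passes its speed limit or range.

ROBOT

A 6-joint arm with a two-finger parallel gripper is mounted at the origin on the work surface. World frame = base frame: x ahead of the robot, y to its left, z up, the work surface at z = 0. Lengths are in m, angles in rad, forces in N, time in s.
With the tool pointing down it reaches from about 0.25 to 0.775 m from the base axis. Payload 4 kg.
Tool frame: the origin (TCP) lies midway between the tips of the shut fingers; the grasp point (between the pads) lies 19 mm behind it; x points along the fingers, z is the direction in which the jaws open and shut, and the axes are right-handed (so a half turn about x gives the same grasp; the last joint's range is limited). The gripper opens to 94 mm and grips with 3 to 60 N. Pads are 16 mm wide; open, the fingers measure 119 mm over their backs; the gripper's body (75 mm by 177 mm) begins 78 mm behind the grasp point.
Start: joints at [-1.294, 0.087, 1.371, -0, 1.684, -0.103], TCP at [0.204, -0.511, 0.206] pointing down, gripper open.
Joint ranges: [-3.1, 3.1], [-0.76, 2.03], [0.27, 2.55], [-1.08, 4.22], [0.17, 2.65], [-2.57, 2.57]. Speed limits (rad/s): [2.79, 2.79, 3.14, 3.14, 3.14, 3.14].

INTERFACE

Orientations are given as a rotation vector (axis times angle).
In Python, from workcell import r, imaging gives the robot as it stands.
- The arm moves only by the tool step_arm, never from a script. Its argument "targets" is one flat list of numbers, 7 for each row, row after row: the turn, a rotation vector about the tool's x, y, z in rad, then the shift along the tool's x, y, z in mm, then the finger opening in mm, from 0 to 94. In form: [ax, ay, az, dx, dy, dz, hand, ax, ay, az, dx, dy, dz, hand, ...]. A call has 1 to 20 rows; each row shifts and turns the commanded pose from where the row before left it, along the tool's axes as they then stand; what a row does not reach is not made up. A row lasts 1/8 s, in which the tool goes at most 62.5 mm and 10.7 degrees, less where a joint would pass 70% of its speed; a pose out of reach is approached as far as the arm can. A call with a gripper value outside its range is refused whole. The fingers move at their own pace and stop on an object; "squeeze" is the grip in N (left out, the last holds). Time passes only in rows, so rows that do not move let the fingers close. It gives the time, the measured TCP pose, the force and the opening at its end, in the units of the state.
- r.observe(): the state, without advancing time (a new reading comes with each control period).
- imaging.grab_frame(name): name is "side" or "top"; returns the picture (400x640x3 uint8, blue, green, red); there is no depth.
- imaging.camera_params(name): a dict with "camera_matrix" (3x3 intrinsics, pixels), "distortion" ([k1, k2, p1, p2, k3] as OpenCV has them; the pictures are not rectified), "R" (3x3) and "t" (3): a world point X has camera coordinates R X + t. Camera axes: x right, y down, z forward; pixel columns grow to the right and rows downward; lengths in m; the calibration is good to about 2 mm. A picture is of the moment at which its call begins. camera_params takes no time and is no camera call.
- r.close_job(): hands the job in, once; it reports no verdict.
The state is a dict: "t": time; "joints": joint angles; "joint_vel": joint speeds; "joint_efforts": joint torques, N m; "tool_pos": TCP position; "eef_rot": TCP orientation; "ft_force": force on the tool from outside, world axes, zero at the start; "moment": the same for the moment, N m; "opening": opening from 0.0 (shut) to 1.0 (fully open).
Only numpy, scipy, OpenCV 4.12 (cv2) and the standard library are available. Lean on these libraries where they do the work, as an engineer would, in place of code of your own. Each camera call takes 0.05 s, during which the arm holds its last target.

## Working session

There is one attempt and no reset: what is moved stays moved. The work goes in short steps, Python scripts to look and compute and a tool call to move; the robot and the scene stay as the last step left them, time stands still between calls to the robot, and variables do not carry over. Pictures are saved under pics/ and viewed, and the job is handed in when it is done.

Besides the shell and the picture viewer there is one more tool, called after ">>>" as name(argument=value, ...), one argument or row to a line, values as JSON. step_arm: Moves the arm, as the interface text tells. Its arguments: {"type":"object","properties":{"targets":{"type":"array"},"squeeze":{"type":"number"}},"required":["targets"]}

```bash
mkdir -p pics; ls; python3 - <<'E'
from workcell import r, imaging
import cv2
for n in ("side","top"):
    cv2.imwrite(f"pics/{n}0.png",imaging.grab_frame(n))
    p=imaging.camera_params(n); print(n,p)
print(r.observe())
E
```

```text
pics
side {'camera_matrix': array([[440.21704623,   0.        , 322.93769977],
       [  0.        , 440.21704623, 196.5711398 ],
       [  0.        ,   0.        ,   1.        ]]), 'distortion': array([0.02803359, 0.        , 0.        , 0.        , 0.        ]), 'R': array([[-0.8139845 , -0.58057127,  0.01913705],
       [-0.42032484,  0.56593364, -0.70925745],
       [ 0.4009442 , -0.58536835, -0.70468975]]), 't': array([0.44077772, 0.32466741, 1.27935275])}
top {'camera_matrix': array([[394.85677537,   0.        , 315.6939558 ],
       [  0.        , 394.85677537, 195.71407806],
       [  0.        ,   0.        ,   1.        ]]), 'distortion': array([-0.08045024,  0.        ,  0.        ,  0.        ,  0.        ]), 'R': array([[ 5.55377591e-04, -9.99758655e-01,  2.19618694e-02],
       [-9.82747418e-01, -4.60755494e-03, -1.84895327e-01],
       [ 1.84951894e-01, -2.14802838e-02, -9.82512796e-01]]), 't': array([-0.0440386 ,  0.55013344,  1.02942374])}
{'t': 0.1, 'joints': array([-1.29411565e+00,  8.79277112e-02,  1.37208821e+00, -2.24564530e-05,
        1.68357852e+00, -1.03094952e-01]), 'joint_vel': array([-0.00056045, -0.00150278, -0.0015091 ,  0.00132676, -0.00065077,
        0.00036321]), 'joint_efforts': array([ 1.35459348e-03, -3.41250658e+01, -3.03302336e+01,  7.20084272e-02,
        3.03832570e-02, -1.02993140e-04]), 'tool_pos': array([ 0.20375019, -0.51034849,  0.20440329]), 'eef_rot': array([ 0.92631715,  1.36685076, -0.92422166]), 'ft_force': array([ 0.37285727, -0.29466354, -0.25024297]), 'moment': array([-0.01216583,  0.01583615,  0.03313318]), 'opening': 1.0011645686952961}
```

View pics/side0.png

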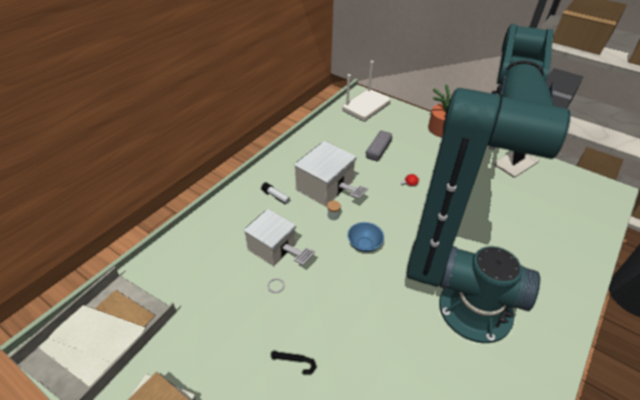

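View pics/top0.png

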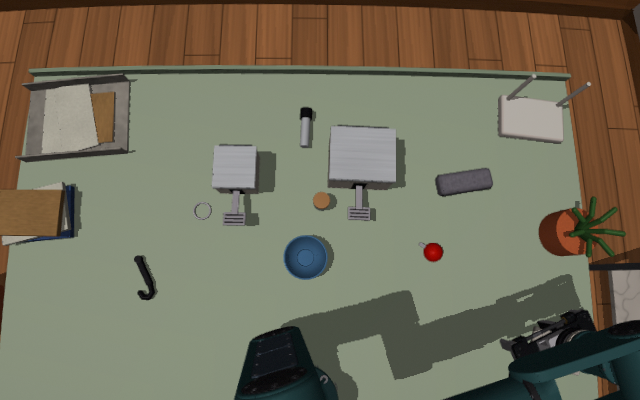

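The side view shows the big box at about (325,172), with its paddle near (355,192). In the top view its paddle is near (359,214), the jar at (321,201) and the bowl at (306,257). I'll enlarge both crops.

```bash
python3 - <<'E'
import cv2
a=cv2.imread("pics/top0.png")[110:260,290:440]; cv2.imwrite("pics/topc.png",cv2.resize(a,(600,600),interpolation=cv2.INTER_CUBIC))
a=cv2.imread("pics/side0.png")[130:230,280:400]; cv2.imwrite("pics/sidec.png",cv2.resize(a,(720,600),interpolation=cv2.INTER_CUBIC))
E
```

```text
(no output)
```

View pics/topc.png

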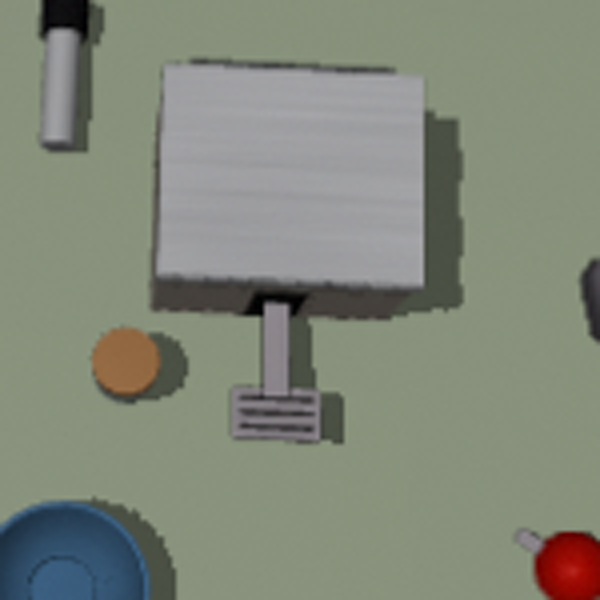

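View pics/sidec.png

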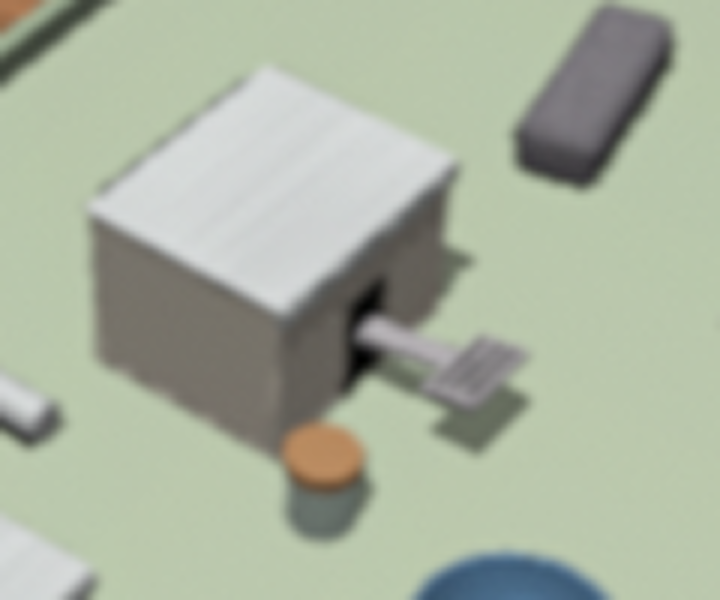

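The paddle's upper face has its centre at about (276,414) in the top crop and (474,371) in the side crop. I'll triangulate from those.

```bash
cat > h.py <<'E'
import numpy as np, cv2
from workcell import r, imaging
def ray(n,px):
    p=imaging.camera_params(n)
    u=cv2.undistortPoints(np.array([[px]],float),p["camera_matrix"],p["distortion"])[0,0]
    R=p["R"]; return -R.T@p["t"], R.T@np.array([*u,1.])
def onz(n,px,z):
    c,d=ray(n,px); return c+d*(z-c[2])/d[2]
def tri(a,b):
    c1,d1=ray("top",a); c2,d2=ray("side",b)
    s=np.linalg.lstsq(np.c_[d1,-d2],c2-c1,rcond=None)[0]
    p,q=c1+s[0]*d1,c2+s[1]*d2; return (p+q)/2,np.linalg.norm(p-q)
T=lambda x,y:(290+(x+.5)/4-.5,110+(y+.5)/4-.5)
S=lambda x,y:(280+(x+.5)/6-.5,130+(y+.5)/6-.5)
def proj(n,X):
    p=imaging.camera_params(n)
    return cv2.projectPoints(np.array(X,float).reshape(-1,3),cv2.Rodrigues(p["R"])[0],p["t"],p["camera_matrix"],p["distortion"])[0][:,0]
E
python3 - <<'E'
from h import *
np.set_printoptions(precision=4,suppress=True)
print(tri(T(276,414),S(474.5,371)))
print(onz("top",T(276,414),.064),onz("side",S(474.5,371),.064))
for c in [(233,388),(320,391),(319,441),(231,438)]: print("pad",onz("top",T(*c),.064))
L=[onz("top",T(*c),.127) for c in [(155,275),(424,288),(424,75),(165,63)]]
print(L); print(np.mean(L,0))
for a,b in ((0,1),(3,2)):
    d=L[a]-L[b]; print("yaw",np.arctan2(-d[0],d[1]))
print("jar",onz("top",T(126,361),.055),"bowl",onz("top",T(62,588),.03),"bell",onz("top",T(575,567),.02), "case", onz("top",(464,181),.045))
from scipy.spatial.transform import Rotation as R
print(R.from_rotvec(r.observe()["eef_rot"]).as_matrix())
E
```

```text
(array([ 0.5022, -0.1584,  0.0588]), np.float64(0.0015472202268953658))
[ 0.5008 -0.158   0.064 ] [ 0.5004 -0.1534  0.064 ]
pad [ 0.5184 -0.1292  0.064 ]
pad [ 0.5165 -0.1882  0.064 ]
pad [ 0.4825 -0.1867  0.064 ]
pad [ 0.4844 -0.1274  0.064 ]
[array([ 0.5816, -0.0735,  0.127 ]), array([ 0.5741, -0.2474,  0.127 ]), array([ 0.7191, -0.2533,  0.127 ]), array([ 0.7254, -0.081 ,  0.127 ])]
[ 0.65   -0.1638  0.127 ]
yaw -0.04295749032624772
yaw -0.036350148817509906
jar [ 0.5382 -0.0573  0.055 ] bowl [ 0.3857 -0.0144  0.03  ] bell [ 0.3998 -0.3718  0.02  ] case [ 0.5959 -0.4629  0.045 ]
[[-0.0006  0.9287  0.3707]
 [ 0.0019  0.3707 -0.9287]
 [-1.      0.0002 -0.002 ]]
```

Paddle centre is about (0.501, -0.157) and the box yaw about -0.04. I'll travel high with the fingers shut, then turn so the jaw axis lies along the box's y.

>>> step_arm(
  targets=[0,0,0,0,10,-5,0,0,0,0,0,25,-13,0,0,0,0,0,34,-18,0,0,0,0,0,34,-18,0,0,0,0,0,34,-18,0,0,0,0,0,34,-18,0,0,0,0,0,34,-18,0,0,0,0,0,34,-18,0,0,0,0,0,34,-18,0,0,0,0,0,34,-18,0,0,0,0,0,34,-18,0,0,0,0,0,34,-18,0,0,0,0,0,22,-12,0,0,0,0,0,11,-6,0,0.105,0,0,0,0,0,0,0.105,0,0,0,0,0,0,0.105,0,0,0,0,0,0,0.105,0,0,0,0,0,0,0,0,0,0,0,0,0],
  squeeze=10,
)

```text
t: 2.48
tool_pos: [0.5024, -0.1591, 0.2054]
eef_rot: [1.238, 1.19, -1.239]
ft_force: [-0.9, 0.4, 0.2]
opening: 0.005
```

>>> step_arm(
  targets=[0,0,0,20,-4,-2,0,0,0,0,25,0,0,0,0,0,0,25,0,0,0,0,0,0,25,0,0,0,0,0,0,15,0,0,0,0,0,0,0,0,0,0,0,0,0,0,0,0,0],
)

```text
t: 3.35
tool_pos: [0.4995, -0.1571, 0.0966]
eef_rot: [1.239, 1.188, -1.238]
ft_force: [-0.4, -0.6, 0.8]
opening: 0.01
```

```bash
python3 - <<'E'
from h import *
a=imaging.grab_frame("top"); b=imaging.grab_frame("side")
o=r.observe(); print(o["t"],o["tool_pos"],o["ft_force"])
print(proj("top",o["tool_pos"]),proj("side",o["tool_pos"]))
a=cv2.resize(a[110:260,290:440],(400,400),interpolation=cv2.INTER_CUBIC)
b=cv2.resize(b[130:230,280:380],(400,400),interpolation=cv2.INTER_CUBIC)
cv2.imwrite("pics/c1.png",np.hstack([a,b]))
E
```

```text
3.45 [ 0.49966389 -0.1572042   0.09689633] [-0.22449742  1.08647402 -0.42985245]
[[359.93304864 211.75760736]] [[360.18586498 183.96429134]]
```

View pics/c1.png

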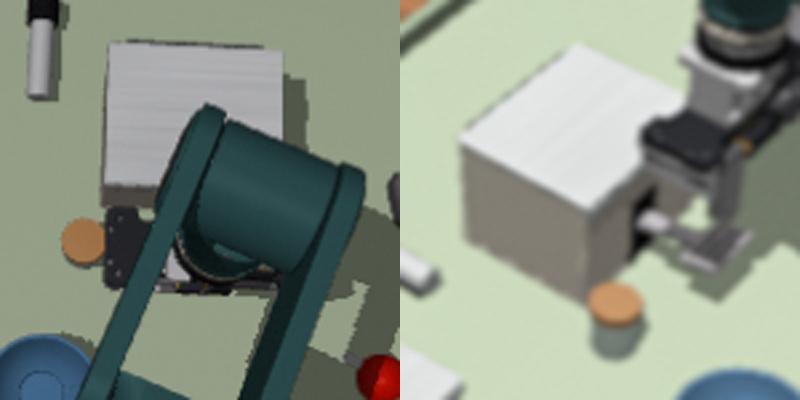

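```bash
python3 - <<'E'
from h import *
b=imaging.grab_frame("side"); cv2.imwrite("pics/s2.png",b)
for z in (.25,.3,.35,.4): print(z,onz("top",(290+205/2.667,110+105/2.667),z),onz("top",(290+360/2.667,110+168/2.667),z))
E
```

```text
0.25 [ 0.62148665 -0.15543507  0.25      ] [ 0.56684362 -0.28759431  0.25      ]
0.3 [ 0.60579334 -0.14756253  0.3       ] [ 0.55431213 -0.27207461  0.3       ]
0.35 [ 0.59010002 -0.13968999  0.35      ] [ 0.54178064 -0.25655491  0.35      ]
0.4 [ 0.57440671 -0.13181745  0.4       ] [ 0.52924915 -0.24103521  0.4       ]
```

View pics/s2.png

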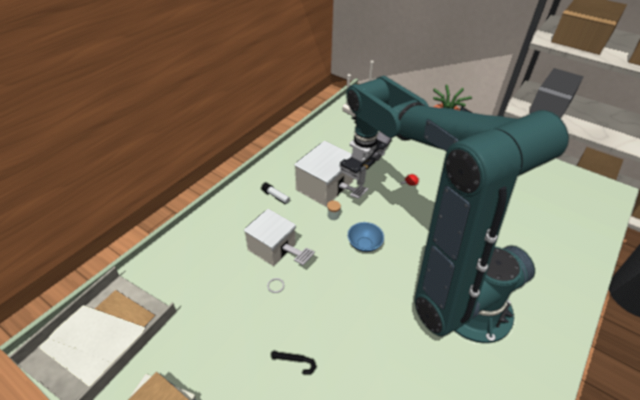

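>>> step_arm(
  targets=[0,0,0,10,-3,0,0,0,0,0,10,0,0,0,0,0,0,6,0,0,0,0,0,0,4,0,0,0,0,0,0,4,0,0,0,0,0,0,4,0,0,0,0,0,0,3,0,0,0,0,0,0,3,0,0,0,0,0,0,3,0,0,0,0,0,0,0,0,0,0],
)

```text
t: 4.75
tool_pos: [0.495, -0.1567, 0.0487]
eef_rot: [1.238, 1.191, -1.24]
ft_force: [-3.7, 0.4, 5.2]
opening: 0.008
```

```bash
python3 - <<'E'
from h import *
b=imaging.grab_frame("side")
o=r.observe(); print(o["t"],o["tool_pos"],o["ft_force"])
cv2.imwrite("pics/s3.png",cv2.resize(b[110:230,270:400],(780,600)[:2],interpolation=cv2.INTER_CUBIC))
E
```

```text
4.8 [ 0.49526384 -0.15675857  0.04876702] [-3.51705311  0.28359856  4.42933475]
```

View pics/s3.png

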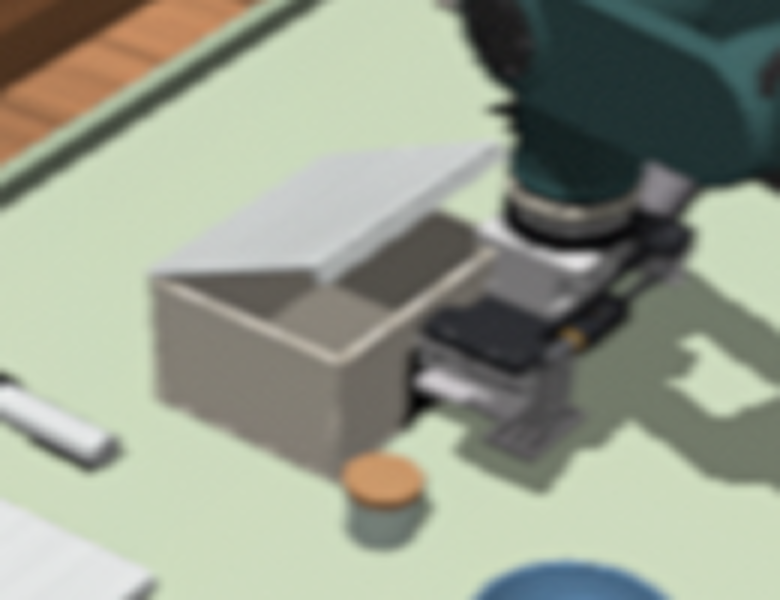

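The lid is about half open and clear of the gripper, with contact at the paddle's centre. Continuing down.

>>> step_arm(
  targets=[0,0,0,3,0,0,0,0,0,0,3,0,0,0,0,0,0,3,0,0,0,0,0,0,3,0,0,0,0,0,0,3,0,0,0,0,0,0,2,0,0,0,0,0,0,1,0,0,0,0,0,0,1,0,0,0,0,0,0,0,0,0,0],
)

```text
t: 5.92
tool_pos: [0.4964, -0.1568, 0.0296]
eef_rot: [1.239, 1.189, -1.238]
ft_force: [0.9, 0.2, 1.7]
opening: 0.007
```

>>> step_arm(
  targets=[0,0,0,1,0,0,0,0,0,0,1,0,0,0,0,0,0,0,0,0,0],
)

```text
t: 6.3
tool_pos: [0.4966, -0.1569, 0.0289]
eef_rot: [1.239, 1.188, -1.238]
ft_force: [-0.2, 0.4, 7.1]
opening: 0.004
```

```bash
python3 - <<'E'
from h import *
b=imaging.grab_frame("side")
o=r.observe(); print(o["t"],o["tool_pos"],o["ft_force"])
cv2.imwrite("pics/s4.png",cv2.resize(b[110:230,270:400],(780,600)[:2],interpolation=cv2.INTER_CUBIC))
E
```

```text
6.35 [ 0.49656195 -0.15684651  0.02888949] [-0.39649281  0.91035644  7.95729136]
```

View pics/s4.png

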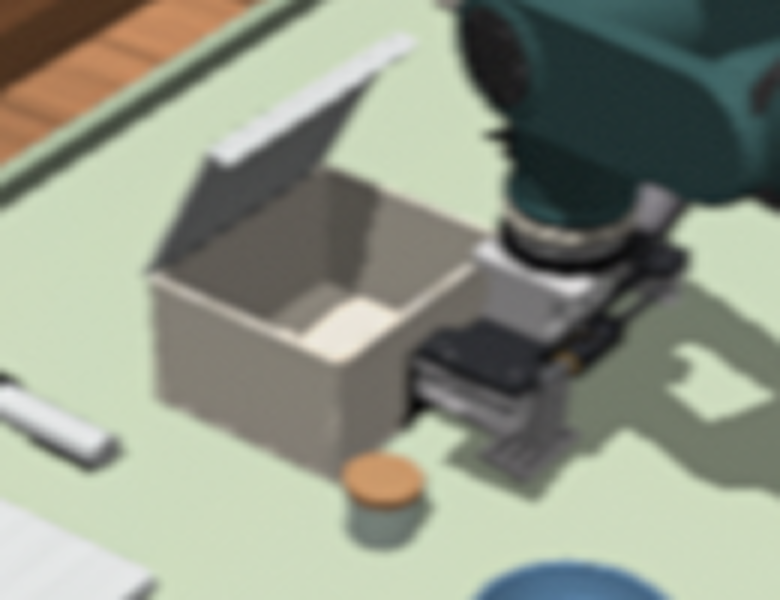

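The force rises at the stop (7 to 8 N), the lid stands open, and the gripper is clear of it. Pressing a touch more and holding.

>>> step_arm(
  targets=[0,0,0,1,0,0,0,0,0,0,0,0,0,0,0,0,0,0,0,0,0,0,0,0,0,0,0,0,0,0,0,0,0,0,0,0,0,0,0,0,0,0,0,0,0,0,0,0,0,0,0,0,0,0,0,0,0,0,0,0,0,0,0,0,0,0,0,0,0,0,0,0,0,0,0,0,0,0,0,0,0,0,0,0,0,0,0,0,0,0,0,0,0,0,0,0,0,0,0,0,0,0,0,0,0,0,0,0,0,0,0,0,0,0,0,0,0,0,0,0,0,0,0,0,0,0,0,0,0,0,0,0,0],
)

```text
t: 8.72
tool_pos: [0.4967, -0.1569, 0.0287]
eef_rot: [1.239, 1.188, -1.237]
ft_force: [-1.8, 0.8, 10.8]
opening: 0.005
```

```bash
python3 - <<'E'
from h import *
b=imaging.grab_frame("side")
o=r.observe(); print(o["t"],o["tool_pos"],o["ft_force"])
cv2.imwrite("pics/s5.png",cv2.resize(b[110:230,270:400],(780,720),interpolation=cv2.INTER_CUBIC)[:600])
# hinge from shut-lid geometry; predicted free-edge corner +y for angles
yaw=-.04; ex=np.array([np.cos(yaw),np.sin(yaw),0]); ey=np.array([-np.sin(yaw),np.cos(yaw),0])
c=np.array([.65,-.1638,.125])
for th in (0,.9,1.08,1.2):
  for s in (1,-1):
    P=c+.07*ex+s*.085*ey-.142*np.cos(th)*ex+np.array([0,0,.142*np.sin(th)])
    q=proj("side",P)[0]; print(th,s,(q-[270,110]+.5)*6-.5)
E
```

```text
8.775 [ 0.49664404 -0.15687994  0.02871424] [-1.66129559  0.6741002  10.78680736]
0 1 [345.28360967 429.50613861]
0 -1 [519.52279556 277.75770499]
0.9 1 [270.89063494 233.88384348]
0.9 -1 [456.35690662  88.90882026]
1.08 1 [239.81382172 197.43081098]
1.08 -1 [427.3764486   54.68413933]
1.2 1 [217.30034208 175.53496066]
1.2 -1 [406.11424618  34.32109859]
```

View pics/s5.png

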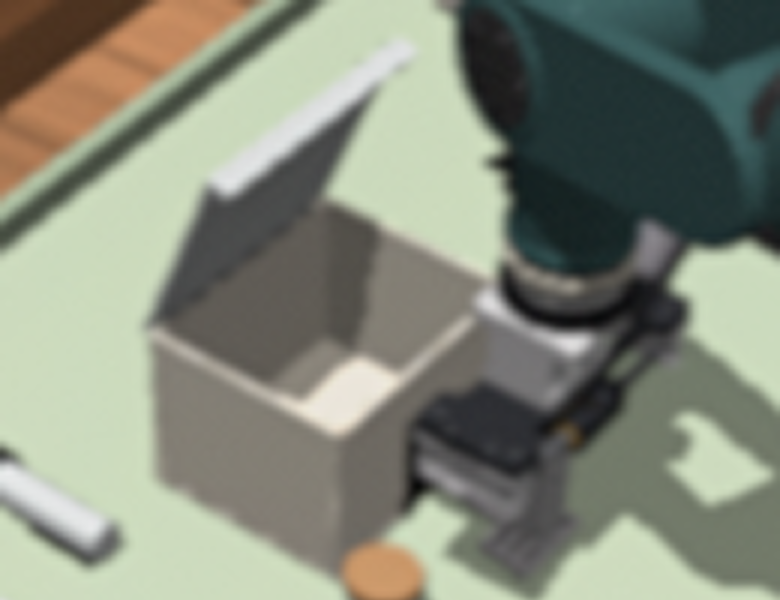

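The lid corners at (212,185) and (405,45) match the 1.2 rad prediction, and it has been held for more than 2.4 s. Easing up slowly, at about 16 mm/s or 0.55 rad/s at the lid.

>>> step_arm(
  targets=[0,0,0,-1,0,0,0,0,0,0,-1,0,0,0,0,0,0,-1.5,0,0,0,0,0,0,-1.5,0,0,0,0,0,0,-2,0,0,0,0,0,0,-2,0,0,0,0,0,0,-2,0,0,0,0,0,0,-2,0,0,0,0,0,0,-2,0,0,0,0,0,0,-2,0,0,0,0,0,0,-2,0,0,0,0,0,0,-2,0,0,0,0,0,0,-2,0,0,0,0,0,0,-2,0,0,0,0,0,0,-1.5,0,0,0,0,0,0,-1.5,0,0,0,0,0,0,0,0,0,0],
)

```text
t: 10.9
tool_pos: [0.4962, -0.1567, 0.0549]
eef_rot: [1.239, 1.189, -1.238]
ft_force: [-2.8, 0.6, 6.0]
opening: 0.004
```

```bash
python3 - <<'E'
from h import *
b=imaging.grab_frame("side")
o=r.observe(); print(o["t"],o["tool_pos"],o["ft_force"])
cv2.imwrite("pics/s6.png",cv2.resize(b[110:230,270:400],(650,600),interpolation=cv2.INTER_CUBIC))
E
```

```text
10.95 [ 0.49620523 -0.156711    0.05497285] [-3.13506931  1.62242722  5.27414864]
```

View pics/s6.png

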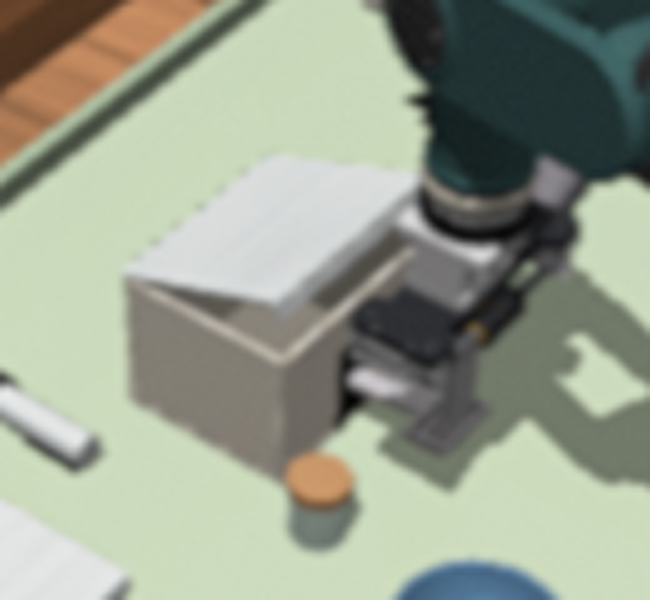

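The lid follows the finger, at about 0.4 rad open. Continuing slowly.

>>> step_arm(
  targets=[0,0,0,-1,0,0,0,0,0,0,-1.5,0,0,0,0,0,0,-1.5,0,0,0,0,0,0,-1.5,0,0,0,0,0,0,-1.5,0,0,0,0,0,0,-1,0,0,0,0,0,0,-1,0,0,0,0,0,0,-1,0,0,0,0,0,0,-1,0,0,0,0,0,0,-1,0,0,0,0,0,0,-1,0,0,0,0,0,0,-1,0,0,0,0,0,0,-1,0,0,0,0,0,0,0,0,0,0],
)

```text
t: 12.7
tool_pos: [0.4956, -0.1567, 0.0692]
eef_rot: [1.239, 1.19, -1.239]
ft_force: [-0.5, 0.5, -0.2]
opening: 0.005
```

Contact is gone. Raising a little more and then clear.

>>> step_arm(
  targets=[0,0,0,-1,0,0,0,0,0,0,-2,0,0,0,0,0,0,-4,0,0,0,0,0,0,-10,0,0,0,0,0,0,-25,-5,0,0,0,0,0,-30,-15,0,0,0,0,0,-30,-20,0,0,0,0,0,-30,-20,10,0,0,0,0,-15,-20,20,0,0,0,0,0,-20,30,0,0,0,0,0,-20,30,0,0,0,0,0,-10,30,0,0,0,0,0,0,15,0,0,0,0,0,0,0,0,0,0,0,0,0,0,0],
)

```text
t: 14.58
tool_pos: [0.361, -0.2856, 0.2166]
eef_rot: [1.238, 1.191, -1.238]
ft_force: [-0.2, -0.5, -0.1]
opening: 0.004
```

```bash
python3 - <<'E'
from h import *
a=imaging.grab_frame("top");b=imaging.grab_frame("side")
o=r.observe(); print(o["t"],o["tool_pos"],o["ft_force"],abs(o["joint_vel"]).max())
cv2.imwrite("pics/top9.png",a)
cv2.imwrite("pics/s9.png",cv2.resize(b[130:230,230:400],(799,470),interpolation=cv2.INTER_CUBIC))
d=cv2.absdiff(b,cv2.imread("pics/side0.png")).max(2); print("side diff in box/paddle area",(d[140:225,230:345]>40).sum())
E
```

```text
14.675 [ 0.36098656 -0.28547874  0.21653997] [-0.69269478 -0.46019368  1.23470445] 0.002445676844020973
side diff in box/paddle area 0
```

View pics/top9.png

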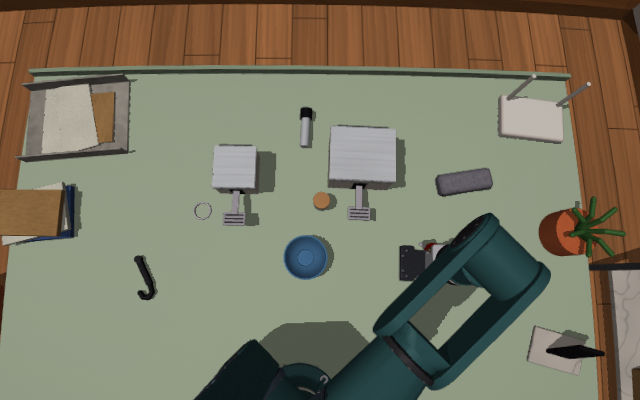

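View pics/s9.png

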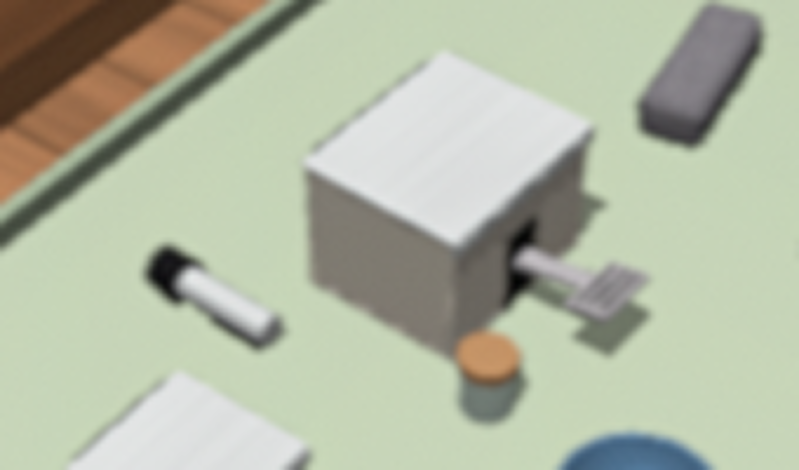

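Both lids are shut, the lever is up and the visible loose things are where they started. The side picture's box area has no pixel differences from the start. In the top view the bell is partly hidden under the gripper, which is at 0.2 m, well above it. Handing in.

```bash
python3 - <<'E'
from workcell import r
print(r.close_job())
E
```

```text
the job is handed in; nothing more can be done
None
```

I pressed the big box's lever down with the shut fingertips until it met its stop. The lid stood fully open, with its corners in the side picture matching 1.2 rad, and I held it there for about 2.4 s. I then eased the lever up slowly until contact was lost, at 16 mm/s or less (about 0.55 rad/s at the lid), and moved clear. The job was handed in at about 15 s of the 48 s allowed.

**Last checks:**
- **Lids and lever:** the pictures show both lids shut and the big box's lever up. The side picture had no pixel differences from the start over most of both boxes. That comparison stopped short of the big paddle, so I judged the lever by eye.
- **Loose things:** those I could see stood where they started. The bell was partly hidden by the gripper in the last top picture, so I did not check it directly; the gripper passed well above it at about 0.2 m.
- **Robot:** the wrist force was close to zero (about 1 N) at the end, with the arm touching nothing. The highest force read was about 11 N, at the stop.
- **The key:** the inside of the box was in view while the lid was open, but I did not try to pick out the key in the pictures.

No check failed, and the two camera views put the paddle within about 5 mm of each other.

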